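# Swing the harmonica tray home and bolt it

### The arm

A 7-joint arm with a two-finger parallel gripper is mounted at the origin on a cart in front of the work surface, level with it; the furniture and walls round the work are solid. World frame = base frame: x ahead of the robot, y to its left, z up, the work surface at z = 0. Lengths are in m, angles in degrees, forces in N, time in s.
With the tool pointing down it reaches from about 0.4 to 0.85 m from the base axis. Payload 4.5 kg.
Tool frame: the origin (TCP) lies midway between the tips of the shut fingers; the grasp point (between the pads) lies 19 mm behind it; z points along the fingers, y is the line along which they close (so a half turn about z gives the same grasp; the last joint's range is limited). The gripper opens to 85 mm and grips with 20 to 120 N. Pads are 22 mm wide; open, the fingers measure 114 mm over their backs; the gripper's body (76 mm by 85 mm) begins 54 mm behind the grasp point. The pads swing forward as they close: fully open they stand 13 mm farther back than shut.
Start: joints at [-65.157, 39.483, -11.15, 89.685, 9.013, 51.709, -12.324], TCP at [0.243, 0.576, 0.231] pointing down, gripper open.
Joint ranges: [-172.22, 172.22], [-26.19, 119.32], [-84.43, 86.54], [7.71, 146.69], [-57.33, 237.33], [2.42, 119.75], [-152.13, 152.13]. Speed limits (degrees/s): [147.25, 147.25, 180, 180, 180, 180, 180].

### API

Orientations are given as [roll, pitch, yaw] about the fixed x, y, z axes, in that order (R = Rz(yaw) Ry(pitch) Rx(roll)).
In Python, from cell import sense, snapshot, hand_in gives the robot as it stands.
- The arm moves only by the tool move_arm, never from a script. Its argument "motion" is a list of rows, each a list of 7 numbers: the shift along the world's x, y, z normalised to -1 to 1, where 1 is 0.12 m, then the turn, a rotation vector about the world's x, y, z normalised to -1 to 1, where 1 is 360 degrees, then the opening in per cent of the stroke, from 0 (shut) to 100 (fully open). A call has 1 to 12 rows; each row is the pose to reach, as a shift and turn from the pose commanded when the call began, turning the shorter way round; what a row does not reach only later rows make up. A row lasts 1/12 s, in which the tool goes at most 41.7 mm and 7.16 degrees, less where a joint would pass 70% of its speed; a pose out of reach is approached as far as the arm can. A call with a number of a shift or a turn outside -1 to 1 is refused whole. A call with a gripper value outside its range is refused whole. The fingers move at their own pace and stop on an object; "force" is the grip in N (left out, the last holds). Time passes only in rows, so rows that repeat a pose let the fingers close. It gives the time, the measured TCP pose, the force, the opening and the grip force at its end, in the units of the state.
- sense(): the state, without advancing time (a new reading comes with each control period).
- snapshot(name): name is "scene" or "top" or "wrist"; returns a dict with "pixels" (420x560x3 uint8, blue, green, red), "fx", "fy", "cx", "cy" (pixels), "rvec" (rotation vector, rad) and "tvec" (3), from world to camera coordinates, as OpenCV has them. Camera axes: x right, y down, z forward; pixel columns grow to the right and rows downward; lengths in m; the calibration is good to about 2 mm. A picture is of the moment at which its call begins. There is no depth.
- hand_in(): hands the job in; it is judged then, once.
The state is a dict: "time_s": time; "joint_pos": joint angles; "qd": joint speeds; "tau": joint torques, N m; "tool_pos": TCP position; "orientation": TCP orientation; "wrist_force": force on the tool from outside, world axes, zero at the start; "moment": the same for the moment, N m; "opening": finger opening in m; "grip_force": force on a finger pad.
Only numpy, scipy, OpenCV 4.12 (cv2) and the standard library are available. Lean on these libraries where they do the work, as an engineer would, in place of code of your own. Each camera call takes 0.05 s, during which the arm holds its last target. There are 200 camera calls.

### The job

The harmonica tray on the desk has been left swung out. Push its free end near the front corner so that it pivots on its pin back over its board, past the spring catch, and lean on it for a moment until it bears firmly against its stop screw, without forcing it. Then slide the locking bolt fully across in front of the tray and let go, with the harmonica still lying in the tray and the roll of tape, the flat tin and the capo left alone.

Things in the scene. Friction and masses are not known exactly. Their poses are not given: they have to be found in the camera images.
- dock: Fixed brown wooden board, 86 x 216 x 3 mm, under the tray. Origin: on the axis of the upright pivot pin, at desk level. Its y axis runs from the pin along the board to the catch and locking bolt at the other end, its x axis to the back edge, away from the robot. The board spans x -62 to 24 mm, y -21 to 195 mm. The pin's head, 19 mm wide, holds the tray down; its top is 17.5 mm above the desk.
- tray: Loose grey open tray on the pin, about 0.3 kg. Origin: pin axis, tray underside, 3 mm above the desk. Outside it spans x -38 to 10 mm, y 14 to 132 mm, z 0 to 17 mm; walls 3 mm. It starts turned 0.28 to 0.42 rad counter-clockwise (from above) from the board: open, free end toward the robot. Home: its x axis along the board's within about 0.05 rad; only the stop tells exactly where.
- tray_well (a point): Centre of the tray's inner floor (inside 42 x 112 mm, rim 7 mm high above the floor), 10 mm above the tray's underside; axes as the tray's.
- push_spot (a point): Point on the tray's outer front wall (its face to -x) near the free corner, 105 mm from the pin along the tray's y, 10 mm above its underside. Push here, square to the wall. Sliding takes 1 to 4 N. The stop screw behind the back wall, level with this spot, is rigid and its setting unmeasured. Lean on it with 10.5 to 14 N for half a second; 16 N on the tray, at any time, is forcing it.
- catch (a point): The catch at the board's free end: a 10 mm round steel nose, sprung toward the pin, on a dark block 24 mm high; the point is the nose's centre at rest, 11 mm above the desk. The round stud on the tray's end wall must ride past it when the tray stands about 0.07 rad open of the board; at the push spot that takes 4 to 10 N, then gives way suddenly, and the stop follows 2 to 13 mm on.
- bolt (a joint): Slide of the steel locking bolt, a flat bar at the board's front corner beside the catch. 0: drawn back, 0.020 m: fully across, its end in front of the tray's front wall. It slides along the board's -y, toward the pin, against 2 N friction, stays where it is left, and ends on a rigid stop. It can only cross once the tray is home.
- bolt_knob (a point): Upright round knob of the locking bolt, 12 mm thick; its sides are free from 16 to 36 mm above the desk, this point is on its axis 28.5 mm above the desk. Drawn back it stands at x -52, y 178 mm of the board. Push it from its far (+y) side toward the pin; 20 N is too much.
- harmonica: Harmonica, 28 x 102 x 20 mm, 0.11 kg, lying loose and flat in the tray. Origin: centre of its underside; its length runs along its y axis. It stays in the tray.
- tape_roll: Roll of black tape lying flat, 64 x 62 x 19 mm, left of the dock; origin at the centre of its underside. Leave alone.
- pick_tin: Flat closed tin box, 69 x 97 x 20 mm, right of the dock; origin at the centre of its underside. Leave alone.
- capo: Black trigger capo lying flat, 46 x 85 x 16 mm, left of the tape; origin at the centre of its underside. A guitar head stands 26 cm above the desk at its left front edge, up to 0.43 m ahead of the robot and 0.20 to 0.32 m to its left: pass well above it. Leave both alone.

How it is judged (in metres and radians):
On the way, in this order (a step that is already met when the one before it is completed fails the run):
1. the tray, past the catch and with the bolt still drawn back, is pressed against its stop with more than 9 N for 0.3 s (angle between the x axis of tray and the x axis of dock, either way round below 0.06 rad and contact force between the fingers and tray above 9 N and angular speed of tray below 0.1 rad/s and value of joint bolt below 0.008 m), for 0.3 s.
2. the bolt is fully across (value of joint bolt above 0.018 m and angle between the x axis of tray and the x axis of dock, either way round below 0.06 rad), for 0.2 s.
At the end, for the whole second after the job is handed in: The tray is past its catch, within 0.06 rad of the board's heading, at rest and untouched; the bolt is at least 18 of its 20 mm across; the harmonica lies flat on the tray's floor between its walls (all of step 2 and x of harmonica in the frame of tray_well between -0.013 and 0.013 m and y of harmonica in the frame of tray_well between -0.012 and 0.012 m and z of harmonica in the frame of tray_well between -0.004 and 0.005 m and angular speed of tray below 0.05 rad/s and contact force between the arm and tray below 0.1 N and linear speed of harmonica below 0.02 m/s).
It fails at once if the tray is forced: the robot bears on it with more than 16 N (contact force between the arm and tray above 16 N).
It fails at once if the bolt's knob is pushed with more than 20 N (contact force between the arm and bolt above 20 N).
It fails at once if the roll of tape is moved by more than 15 mm (distance of tape_roll from where it was at the start of the episode above 0.015 m).
It fails at once if the flat tin is moved by more than 15 mm (distance of pick_tin from where it was at the start of the episode above 0.015 m).
It fails at once if the capo is moved by more than 15 mm (distance of capo from where it was at the start of the episode above 0.015 m).
It also fails if it takes over 72 s, if anything falls off the work surface, if the arm or the gripper's body presses on something with over 40 N, if the wrist force passes 120 N, or if a joint passes its speed limit or range.

## Working session

There is one attempt and no reset: what is moved stays moved. The work goes in short steps, Python scripts to look and compute and a tool call to move; the robot and the scene stay as the last step left them, time stands still between calls to the robot, and variables do not carry over. Pictures are saved under pics/ and viewed, at most 10 in all, crops included, and the job is handed in when it is done.

Besides the shell and the picture viewer there is one more tool, called after "Request:" as name([rows], argument=value, ...), one row to a line, values as JSON. move_arm: Moves the arm, as the interface text tells. Scaled input: -1 to 1 covers 0.12 m each way for a shift and 360 degrees each way for a turn. Its arguments: {"type":"object","properties":{"motion":{"type":"array","items":{"type":"array","items":{"type":"number"}}},"force":{"type":"number"}},"required":["motion"]}

```bash
mkdir -p pics; cat > h.py <<'E'
import numpy as np,cv2
from cell import sense,snapshot,hand_in
def cam(s):
    R=cv2.Rodrigues(np.array(s['rvec'],float))[0];t=np.array(s['tvec'],float).ravel()
    K=np.array([[s['fx'],0,s['cx']],[0,s['fy'],s['cy']],[0,0,1]]);return K,R,t
def back(s,u,v,z):
    K,R,t=cam(s);d=R.T@np.linalg.inv(K)@[u,v,1];c=-R.T@t
    return c+d*(z-c[2])/d[2]
def proj(s,p):
    K,R,t=cam(s);q=K@(R@np.array(p,float)+t);return q[:2]/q[2]
E
python3 - <<'E'
from h import *
import pickle
for n in ("top","scene"):
    s=snapshot(n);cv2.imwrite(f"pics/{n}0.png",s['pixels']);pickle.dump(s,open(n+'.pkl','wb'))
    K,R,t=cam(s);print(n,-R.T@t,s['fx'])
print(sense())
E
```

```text
top [ 0.25371023 -0.21658263  1.03785396] 386.7189966769968
scene [-0.00922932 -0.72600438  0.56716556] 399.9627427313005
{'time_s': 0.1, 'joint_pos': array([-65.15676116,  39.52989611, -11.14697514,  89.73939085,
         9.01258557,  51.70978399, -12.32475284]), 'qd': array([-0.0721346 , -0.18414138, -0.03753877, -0.15836979,  0.05728638,
        0.00344994, -0.06713219]), 'tau': array([-2.64110342e-03, -5.40610099e+01, -1.27108667e+00, -1.58986759e+01,
        9.43015184e-03,  4.38449410e-03,  3.83816285e-07]), 'tool_pos': array([0.24306439, 0.57515663, 0.23054628]), 'orientation': array([-1.79903059e+02,  5.83745903e-03,  1.57098721e+02]), 'wrist_force': array([ 0.5537623 ,  0.03281287, -0.17404502]), 'moment': array([0.03535373, 0.0193369 , 0.06933081]), 'grip_force': 0.0, 'opening': 0.08565457929925531}
```

View pics/top0.png

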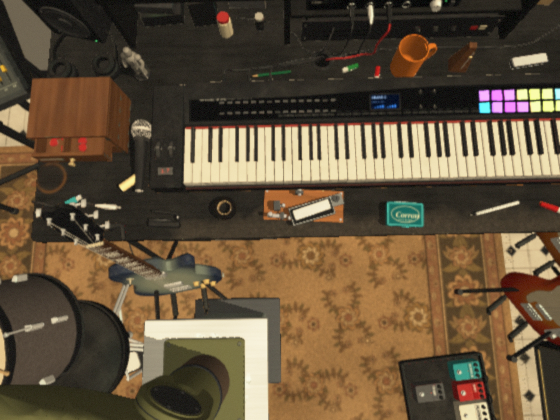

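View pics/scene0.png

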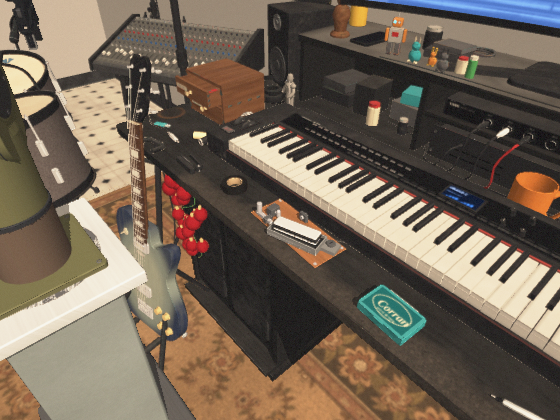

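Top view: the board spans about u 264–343, v 190–222. The catch is at the left and the pin at the right. The tray's left end is swung toward the robot. Tape is at (223,207), tin at (405,214), capo at (163,218).

```bash
python3 - <<'E'
from h import *
import pickle
s=pickle.load(open('top.pkl','rb'));p=s['pixels']
a=cv2.resize(p[180:232,255:355],None,fx=8,fy=8,interpolation=cv2.INTER_CUBIC)
cv2.imwrite('pics/topc.png',cv2.convertScaleAbs(a,alpha=1.4))
s2=pickle.load(open('scene.pkl','rb'));q=s2['pixels']
b=cv2.resize(q[190:275,240:355],None,fx=6.9,fy=6.9,interpolation=cv2.INTER_CUBIC)
cv2.imwrite('pics/scenec.png',cv2.convertScaleAbs(b,alpha=1.3))
for u,v in [(264,190),(343,190),(343,222),(264,222)]:print(back(s,u,v,.003))
E
```

```text
[ 0.48853599 -0.15832144  0.003     ]
[ 0.4837761  -0.37449864  0.003     ]
[ 0.39554353 -0.37031868  0.003     ]
[ 0.39998029 -0.15737425  0.003     ]
```

View pics/topc.png

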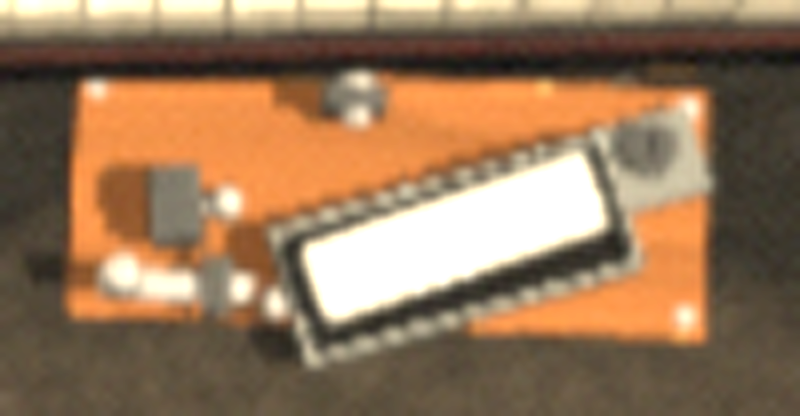

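View pics/scenec.png

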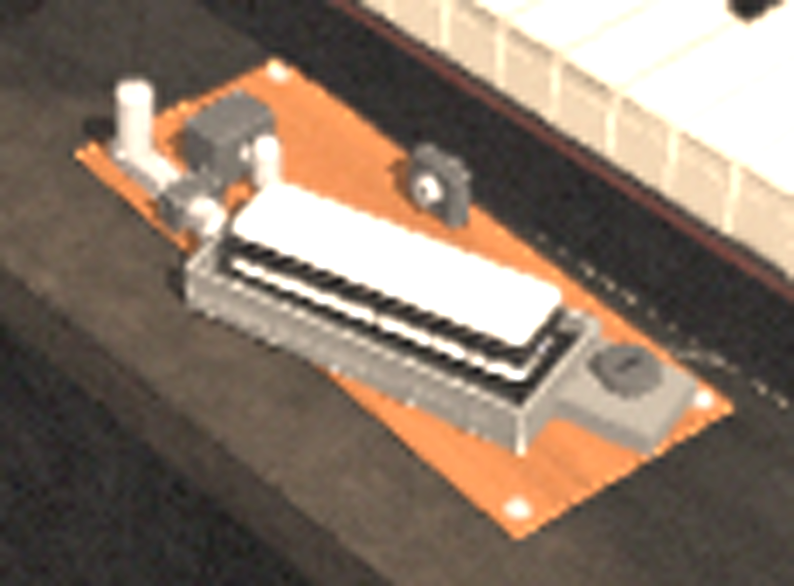

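The crop shows board corners at (78,78), (710,90), (706,342), (68,318), the pin head at (645,145), the knob at (122,272), the tray rim's front free corner at (312,365) and its front pin-side corner at (640,265). I'll fit the poses from these.

```bash
python3 - <<'E'
from h import *
import pickle
from scipy.optimize import least_squares
s=pickle.load(open('top.pkl','rb'));s2=pickle.load(open('scene.pkl','rb'))
T=lambda U,V:((U+.5)/8-.5+255,(V+.5)/8-.5+180)
S=lambda U,V:((U+.5)/6.9-.5+240,(V+.5)/6.9-.5+190)
D=[((24,195,3),T(78,78),s),((24,-21,3),T(710,90),s),((-62,-21,3),T(706,342),s),((-62,195,3),T(68,318),s),((0,0,17.5),T(645,145),s),((-52,178,36),T(122,272),s),
((24,195,3),S(275,60),s2),((24,-21,3),S(733,408),s2),((-62,-21,3),S(518,540),s2),((-62,195,3),S(77,152),s2),((0,0,17.5),S(630,365),s2),((-52,178,36),S(135,85),s2)]
Tr=[((-38,132,20),T(312,365),s),((10,132,20),T(275,230),s),((10,14,20),T(600,130),s),((-38,14,20),T(640,265),s),
((-38,132,20),S(190,270),s2),((-38,14,20),S(520,425),s2),((10,14,20),S(595,320),s2)]
def W(x,y,a,p):
    p=np.array(p)/1000;c,n=np.cos(a),np.sin(a);return [x+c*p[0]-n*p[1],y+n*p[0]+c*p[1],p[2]]
def f(q,full=False):
    r=[proj(k,W(q[0],q[1],q[2],p))-m for p,m,k in D]+[proj(k,W(q[0],q[1],q[3],p))-m for p,m,k in Tr]
    return np.ravel(r)
r=least_squares(f,[.46,-.35,0,.3],loss='soft_l1');q=r.x;print(q, q[3]-q[2]);print(r.fun.reshape(-1,2).round(1).tolist())
for n,a,p in [('push',q[3],(-38,105,13)),('push home',q[2],(-38,105,13)),('knob',q[2],(-52,178,28.5)),('catch',q[2],(0,150,11))]:print(n,np.round(W(q[0],q[1],a,p),4))
print('tape',back(s,223,207,.019),'tin',back(s,405,214,.02))
E
```

```text
[ 0.45824344 -0.35294931 -0.05748402  0.26841268] 0.32589670074409377
[[0.2, -1.1], [0.0, 0.2], [0.2, -0.2], [-0.1, -0.1], [1.0, 0.6], [-1.0, 0.3], [0.8, -0.3], [0.4, -0.4], [-0.1, -0.3], [-0.5, 0.4], [0.0, -0.0], [-1.4, 0.4], [-0.3, 0.3], [-0.9, 0.1], [0.6, 0.2], [1.1, 0.3], [-1.1, -0.6], [0.7, -1.2], [1.3, 0.2]]
push [ 0.3938 -0.2618  0.013 ]
push home [ 0.4263 -0.2459  0.013 ]
knob [ 0.4166 -0.1723  0.0285]
catch [ 0.4669 -0.2032  0.011 ]
tape [ 0.44061284 -0.04866955  0.019     ] tin [ 0.41119672 -0.53296293  0.02      ]
```

Fit residuals are about 1 px, with the tray 0.326 rad open. I'll travel high over the guitar with the gripper shut and turn to yaw ≈ -3°, so the flat side of the fingers does the pushing.

Request:
move_arm([
  [0.1, -0.2, 0.25, 0, 0, -0.018, 0],
  [0.25, -0.4, 0.5, 0, 0, -0.036, 0],
  [0.4, -0.6, 0.75, 0, 0, -0.054, 0],
  [0.5, -0.8, 1, 0, 0, -0.07, 0],
  [0.5, -0.8, 1, 0, 0, -0.07, 0],
], force=60)

```text
time_s: 0.52
tool_pos: [0.3097, 0.4765, 0.3573]
orientation: [179.4, 0.1, 131.1]
wrist_force: [0.8, -0.3, 0.4]
opening: 0.0254
grip_force: 0.0
```

Request:
move_arm([
  [0.25, -0.25, 0.25, 0, 0, -0.018, 0],
  [0.5, -0.5, 0.5, 0, 0, -0.036, 0],
  [0.75, -0.75, 0.7, 0, 0, -0.054, 0],
  [1, -1, 0.9, 0, 0, -0.07, 0],
  [1, -1, 0.9, 0, 0, -0.07, 0],
])

```text
time_s: 0.93
tool_pos: [0.425, 0.3576, 0.4607]
orientation: [179.9, 0.0, 106.4]
wrist_force: [0.8, 0.5, 0.6]
opening: -0.0002
grip_force: 0.0
```

Request:
move_arm([
  [0.2, -0.25, 0, 0, 0, -0.016, 0],
  [0.4, -0.5, 0, 0, 0, -0.032, 0],
  [0.6, -0.75, 0, 0, 0, -0.048, 0],
  [0.8, -1, 0, 0, 0, -0.063, 0],
  [0.8, -1, 0, 0, 0, -0.063, 0],
])

```text
time_s: 1.35
tool_pos: [0.5241, 0.2304, 0.4589]
orientation: [179.8, 0.4, 83.0]
wrist_force: [-0.2, -0.6, 1.1]
opening: -0.0002
grip_force: 0.0
```

Request:
move_arm([
  [0, -0.25, 0, 0, 0, -0.016, 0],
  [0, -0.5, 0, 0, 0, -0.032, 0],
  [0, -0.75, 0, 0, 0, -0.048, 0],
  [0, -1, 0, 0, 0, -0.063, 0],
  [0, -1, 0, 0, 0, -0.063, 0],
])

```text
time_s: 1.77
tool_pos: [0.5192, 0.112, 0.4596]
orientation: [179.8, 0.3, 60.6]
wrist_force: [0.5, -0.8, 0.9]
opening: -0.0
grip_force: 0.0
```

Request:
move_arm([
  [-0.1, -0.25, 0, 0, 0, -0.016, 0],
  [-0.2, -0.5, -0.1, 0, 0, -0.032, 0],
  [-0.3, -0.75, -0.2, 0, 0, -0.048, 0],
  [-0.4, -1, -0.3, 0, 0, -0.063, 0],
  [-0.4, -1, -0.3, 0, 0, -0.063, 0],
])

```text
time_s: 2.18
tool_pos: [0.467, -0.0068, 0.4216]
orientation: [-180.0, 0.4, 37.9]
wrist_force: [-1.0, 0.0, 0.2]
opening: -0.0
grip_force: 0.0
```

Request:
move_arm([
  [-0.2, -0.25, -0.2, 0, 0, -0.016, 0],
  [-0.4, -0.5, -0.4, 0, 0, -0.032, 0],
  [-0.6, -0.75, -0.6, 0, 0, -0.048, 0],
  [-0.8, -1, -0.8, 0, 0, -0.063, 0],
  [-0.8, -1, -0.8, 0, 0, -0.063, 0],
])

```text
time_s: 2.6
tool_pos: [0.37, -0.1225, 0.3251]
orientation: [-179.9, 0.4, 15.5]
wrist_force: [-1.4, 0.4, 0.4]
opening: 0.0
grip_force: 0.0
```

Request:
move_arm([
  [0, -0.25, -0.2, 0, 0, 0, 0],
  [0, -0.5, -0.4, 0, 0, 0, 0],
  [-0.03, -0.75, -0.6, 0, 0, 0, 0],
  [-0.06, -1, -0.85, 0, 0, 0, 0],
  [-0.06, -1, -0.85, 0, 0, 0, 0],
])

```text
time_s: 3.02
tool_pos: [0.3648, -0.2454, 0.2217]
orientation: [-180.0, 0.4, 15.5]
wrist_force: [-0.2, -0.5, -0.3]
opening: 0.0001
grip_force: 0.0
```

Request:
move_arm([
  [0, -0.1, -0.25, 0, 0, 0, 0],
  [0, -0.2, -0.5, 0, 0, 0, 0],
  [0, -0.23, -0.75, 0, 0, 0, 0],
  [0, -0.23, -1, 0, 0, 0, 0],
  [0, -0.23, -1, 0, 0, 0, 0],
  [0, -0.23, -1, 0, 0, 0, 0],
])

```text
time_s: 3.52
tool_pos: [0.3676, -0.2667, 0.1047]
orientation: [-179.8, 0.1, 16.0]
wrist_force: [-0.2, -0.2, 0.6]
opening: -0.0002
grip_force: 0.0
```

```bash
python3 - <<'E'
from h import *
st=sense();print(st['tool_pos'],st['orientation'],st['joint_pos'],st['wrist_force'])
s=snapshot("scene");p=s['pixels']
print(proj(s,st['tool_pos']))
cv2.imwrite('pics/s1.png',cv2.convertScaleAbs(cv2.resize(p[150:290,200:386],None,fx=4.2,fy=4.2,interpolation=cv2.INTER_CUBIC),alpha=1.3))
E
```

```text
[ 0.36763096 -0.26668054  0.10469351] [-1.79811728e+02  9.21389491e-02  1.60413102e+01] [ 23.34009908  41.74583517  11.11478126 125.31700036 -28.88557935
  15.53370059 -14.26070205] [-0.21380681 -0.24766346  0.64205401]
[267.93141447 206.51312813]
```

View pics/s1.png

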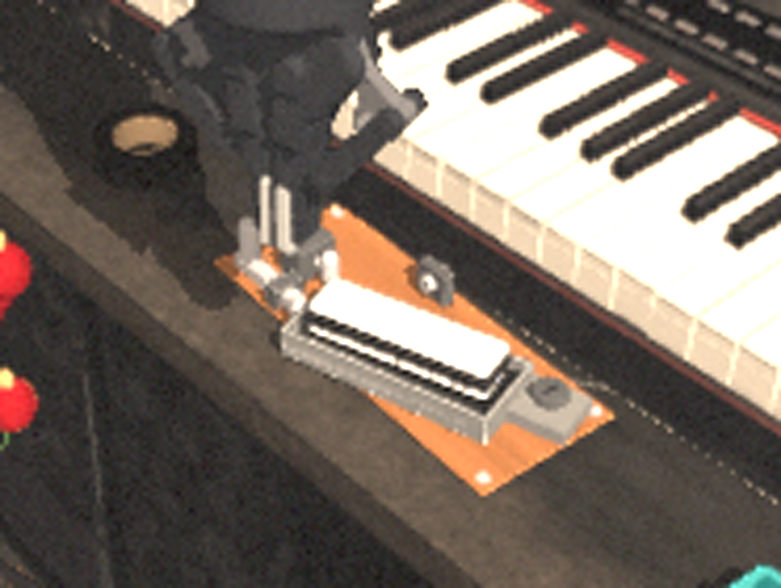

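The fingers are above and in front of the tray's free end, and nothing has been disturbed. Descending in front of the wall.

Request:
move_arm([
  [-0.06, 0, -0.15, 0, 0, 0, 0],
  [-0.06, 0, -0.3, 0, 0, 0, 0],
  [-0.06, 0, -0.45, 0, 0, 0, 0],
  [-0.06, 0, -0.6, 0, 0, 0, 0],
  [-0.06, 0, -0.7, 0, 0, 0, 0],
  [-0.06, 0, -0.77, 0, 0, 0, 0],
  [-0.06, 0, -0.77, 0, 0, 0, 0],
  [-0.06, 0, -0.77, 0, 0, 0, 0],
])

```text
time_s: 4.23
tool_pos: [0.3649, -0.27, 0.0165]
orientation: [-179.9, 0.0, 16.3]
wrist_force: [-0.5, -0.0, 0.5]
opening: 0.0001
grip_force: 0.0
```

```bash
python3 - <<'E'
from h import *
st=sense();print(st['tool_pos'],st['orientation'],st['joint_pos'],st['wrist_force'])
E
```

```text
[ 0.36492577 -0.26998741  0.01650301] [-1.79918519e+02  4.99552309e-02  1.63141526e+01] [ 29.03918629  52.04154986   2.73279781 126.67804259 -57.11959355
   2.58819054  14.13147871] [-0.5335594  -0.03129743  0.48118317]
```

Near the reach limit (joints 5 and 6), so I'll ease forward a little and settle the height there.

Request:
move_arm([
  [0.03, 0, 0, 0, 0, 0, 0],
  [0.06, 0, 0, 0, 0, 0, 0],
  [0.09, 0, 0, 0, 0, 0, 0],
  [0.09, 0, 0, 0, 0, 0, 0],
])

```text
time_s: 4.57
tool_pos: [0.3758, -0.2695, 0.0157]
orientation: [-179.9, 0.1, 16.0]
wrist_force: [-0.1, -0.1, -0.2]
opening: 0.0003
grip_force: 0.0
```

```bash
python3 - <<'E'
from h import *
st=sense();print(st['tool_pos'],st['orientation'],st['joint_pos'],st['wrist_force'])
E
```

```text
[ 0.37583837 -0.26948278  0.01574237] [-1.79861098e+02  6.73089765e-02  1.59922143e+01] [ 26.89004492  52.35948495   5.07897996 125.27780559 -57.28089362
   4.83681876  13.18727989] [-0.08908537 -0.08682011 -0.18485556]
```

Request:
move_arm([
  [0, 0, -0.02, 0, 0, 0, 0],
  [0, 0, -0.04, 0, 0, 0, 0],
  [0.01, 0, -0.06, 0, 0, 0, 0],
  [0.02, 0, -0.06, 0, 0, 0, 0],
])

```text
time_s: 4.9
tool_pos: [0.3758, -0.2694, 0.0074]
orientation: [-179.7, 0.2, 15.9]
wrist_force: [0.2, -0.6, 0.6]
opening: -0.0001
grip_force: 0.0
```

```bash
python3 - <<'E'
from h import *
st=sense();print(st['tool_pos'],st['orientation'],st['joint_pos'],st['wrist_force'])
E
```

```text
[ 0.37581972 -0.26938583  0.00739423] [-179.70625678    0.21242998   15.92327081] [ 27.56830865  53.31229683   3.94953506 125.0412904  -57.27185474
   3.82652862  13.0867789 ] [ 0.18940977 -0.58710482  0.57635173]
```

Request:
move_arm([
  [0.02, 0.02, 0.01, 0, 0, -0.002, 0],
  [0.04, 0.03, 0.01, 0, 0, -0.005, 0],
  [0.06, 0.05, 0.01, 0, 0, -0.008, 0],
  [0.08, 0.06, 0.01, 0, 0, -0.011, 0],
  [0.1, 0.07, 0.01, 0, 0, -0.014, 0],
  [0.12, 0.08, 0.01, 0, 0, -0.018, 0],
  [0.12, 0.08, 0.01, 0, 0, -0.018, 0],
])

```text
time_s: 5.48
tool_pos: [0.39, -0.2592, 0.0091]
orientation: [-179.7, 0.3, 9.4]
wrist_force: [-1.9, 0.7, 1.0]
opening: 0.0001
grip_force: 0.9
```

```bash
python3 - <<'E'
from h import *
st=sense();print(st['tool_pos'],st['orientation'],st['joint_pos'],st['wrist_force'])
E
```

```text
[ 0.38998462 -0.25919947  0.00912207] [-179.70725265    0.261287      9.43812036] [ 24.4146144   53.30489401   5.96465426 124.10124144 -57.25723657
   5.77277443   4.58162986] [-1.88569835  0.67643369  1.02797685]
```

Request:
move_arm([
  [0.02, 0.01, 0, 0, 0, -0.003, 0],
  [0.04, 0.03, 0, 0, 0, -0.006, 0],
  [0.06, 0.04, 0, 0, 0, -0.009, 0],
  [0.08, 0.05, 0, 0, 0, -0.012, 0],
  [0.1, 0.06, 0, 0, 0, -0.015, 0],
  [0.11, 0.07, 0, 0, 0, -0.018, 0],
  [0.11, 0.07, 0, 0, 0, -0.018, 0],
])

```text
time_s: 6.07
tool_pos: [0.4043, -0.2508, 0.0091]
orientation: [-179.7, 0.2, 3.0]
wrist_force: [-2.9, 2.4, 0.2]
opening: -0.0001
grip_force: 1.3
```

```bash
python3 - <<'E'
from h import *
st=sense();print(st['tool_pos'],st['orientation'],st['joint_pos'],st['wrist_force'])
s=snapshot("scene");p=s['pixels']
cv2.imwrite('pics/s2.png',cv2.convertScaleAbs(cv2.resize(p[180:270,230:350],None,fx=6,fy=6,interpolation=cv2.INTER_CUBIC),alpha=1.3))
E
```

```text
[ 0.40432827 -0.25078018  0.00905715] [-1.79723317e+02  1.69196682e-01  3.00765000e+00] [ 21.81776269  53.52256405   7.54181517 122.98511497 -57.2647218
   7.39611538  -3.59750839] [-2.94250539  2.40327923  0.19256244]
```

View pics/s2.png

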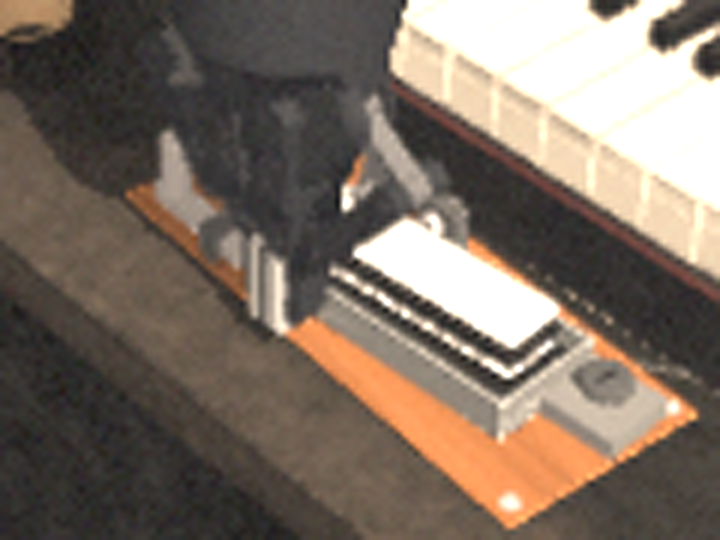

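The fingers are flat on the wall near the free corner, the tray is nearly at the catch, and the harmonica is in place. Going on in small steps.

Request:
move_arm([
  [0.004, 0.001, 0, 0, 0, -0.001, 0],
  [0.008, 0.003, 0, 0, 0, -0.002, 0],
  [0.012, 0.004, 0, 0, 0, -0.003, 0],
  [0.016, 0.005, 0, 0, 0, -0.004, 0],
  [0.02, 0.006, 0, 0, 0, -0.004, 0],
  [0.025, 0.008, 0, 0, 0, -0.005, 0],
])

```text
time_s: 6.62
tool_pos: [0.4062, -0.2501, 0.0091]
orientation: [-179.7, 0.2, 1.2]
wrist_force: [-4.5, 2.1, 0.6]
opening: -0.0002
grip_force: 2.6
```

Request:
move_arm([
  [0.004, 0.001, 0, 0, 0, -0.001, 0],
  [0.008, 0.003, 0, 0, 0, -0.001, 0],
  [0.012, 0.004, 0, 0, 0, -0.002, 0],
  [0.012, 0.004, 0, 0, 0, -0.002, 0],
])

```text
time_s: 6.95
tool_pos: [0.4069, -0.2497, 0.0091]
orientation: [-179.7, 0.3, 0.5]
wrist_force: [-6.0, 3.0, 1.7]
opening: -0.0004
grip_force: 2.9
```

Request:
move_arm([
  [0.004, 0.002, 0, 0, 0, 0, 0],
  [0.008, 0.004, 0, 0, 0, -0.001, 0],
  [0.008, 0.004, 0, 0, 0, -0.001, 0],
])

```text
time_s: 7.2
tool_pos: [0.4075, -0.2493, 0.009]
orientation: [-179.7, 0.3, 0.1]
wrist_force: [-6.1, 1.9, 2.6]
opening: 0.0
grip_force: 3.2
```

Request:
move_arm([
  [0.004, 0.002, 0, 0, 0, 0, 0],
  [0.008, 0.004, 0, 0, 0, -0.001, 0],
  [0.008, 0.004, 0, 0, 0, -0.001, 0],
])

```text
time_s: 7.45
tool_pos: [0.4084, -0.249, 0.0091]
orientation: [-179.7, 0.3, -0.3]
wrist_force: [-6.7, 2.2, 2.1]
opening: 0.0002
grip_force: 3.3
```

Request:
move_arm([
  [0.004, 0.002, 0, 0, 0, 0, 0],
  [0.008, 0.004, 0, 0, 0, -0.001, 0],
  [0.008, 0.004, 0, 0, 0, -0.001, 0],
])

```text
time_s: 7.7
tool_pos: [0.4095, -0.2484, 0.0091]
orientation: [-179.7, 0.3, -0.6]
wrist_force: [-6.6, 1.9, 2.9]
opening: 0.0004
grip_force: 3.2
```

Request:
move_arm([
  [0.004, 0.002, 0, 0, 0, 0, 0],
  [0.008, 0.004, 0, 0, 0, -0.001, 0],
  [0.008, 0.004, 0, 0, 0, -0.001, 0],
])

```text
time_s: 7.95
tool_pos: [0.4109, -0.2478, 0.0091]
orientation: [-179.7, 0.3, -1.0]
wrist_force: [-6.0, 3.2, 1.3]
opening: -0.0
grip_force: 2.7
```

Request:
move_arm([
  [0.004, 0.002, 0, 0, 0, 0, 0],
  [0.008, 0.004, 0, 0, 0, -0.001, 0],
  [0.008, 0.004, 0, 0, 0, -0.001, 0],
])

```text
time_s: 8.2
tool_pos: [0.4118, -0.2475, 0.009]
orientation: [-179.7, 0.3, -1.4]
wrist_force: [-6.2, 2.4, 2.0]
opening: -0.0004
grip_force: 2.9
```

Request:
move_arm([
  [0.004, 0.002, 0, 0, 0, 0, 0],
  [0.008, 0.004, 0, 0, 0, -0.001, 0],
  [0.008, 0.004, 0, 0, 0, -0.001, 0],
])

```text
time_s: 8.45
tool_pos: [0.4118, -0.2474, 0.0091]
orientation: [-179.8, 0.4, -1.8]
wrist_force: [-7.2, 0.5, 2.4]
opening: -0.0002
grip_force: 3.7
```

Request:
move_arm([
  [0.004, 0.001, 0, 0, 0, 0, 0],
  [0.008, 0.002, 0, 0, 0, 0, 0],
  [0.008, 0.002, 0, 0, 0, 0, 0],
])

```text
time_s: 8.7
tool_pos: [0.4119, -0.2473, 0.0091]
orientation: [-179.8, 0.4, -1.8]
wrist_force: [-9.0, -0.1, 2.9]
opening: -0.0002
grip_force: 4.5
```

```bash
python3 - <<'E'
from h import *
st=sense();print(st['tool_pos'],st['wrist_force'],st['grip_force'])
s=snapshot("scene");p=s['pixels']
cv2.imwrite('pics/s3.png',cv2.convertScaleAbs(cv2.resize(p[190:260,250:340],None,fx=8,fy=8,interpolation=cv2.INTER_CUBIC),alpha=1.3))
E
```

```text
[ 0.41185367 -0.24732182  0.00907251] [-8.99652569 -0.1048742   2.90182287] 4.543447314645164
```

View pics/s3.png

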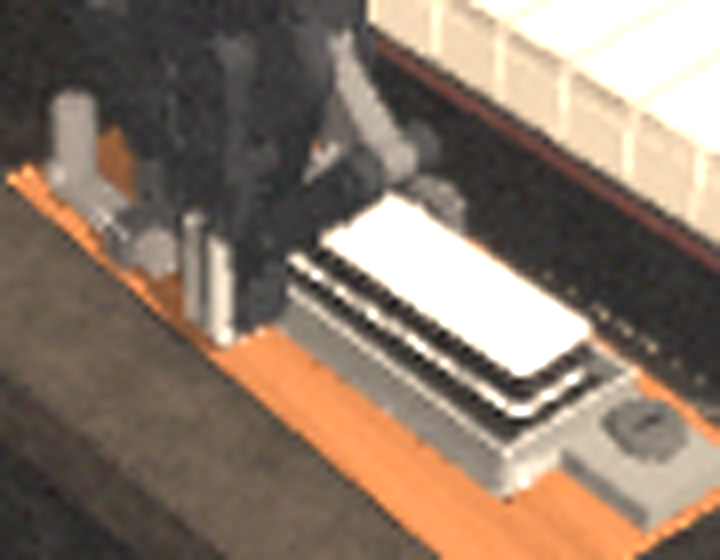

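The tray no longer advances while force rises about 1.8 N per mm, so it is on the stop. Leaning to about 12 N.

Request:
move_arm([
  [0.004, 0.001, 0, 0, 0, 0, 0],
  [0.008, 0.001, 0, 0, 0, 0, 0],
  [0.011, 0.001, 0, 0, 0, 0, 0],
  [0.011, 0.001, 0, 0, 0, 0, 0],
  [0.011, 0.001, 0, 0, 0, 0, 0],
])

```text
time_s: 9.17
tool_pos: [0.4119, -0.2473, 0.0091]
orientation: [-179.8, 0.5, -1.8]
wrist_force: [-11.4, 0.8, 4.8]
opening: 0.0002
grip_force: 5.7
```

Request:
move_arm([
  [0, 0, 0, 0, 0, 0, 0],
  [0, 0, 0, 0, 0, 0, 0],
  [0, 0, 0, 0, 0, 0, 0],
  [0, 0, 0, 0, 0, 0, 0],
])

```text
time_s: 9.5
tool_pos: [0.4119, -0.2473, 0.0091]
orientation: [-179.8, 0.5, -1.8]
wrist_force: [-11.4, 1.3, 3.9]
opening: 0.0002
grip_force: 5.6
```

Request:
move_arm([
  [0, 0, 0, 0, 0, 0, 0],
  [0, 0, 0, 0, 0, 0, 0],
  [0, 0, 0, 0, 0, 0, 0],
  [0, 0, 0, 0, 0, 0, 0],
])

```text
time_s: 9.83
tool_pos: [0.4119, -0.2473, 0.0091]
orientation: [-179.8, 0.5, -1.8]
wrist_force: [-11.0, 1.1, 4.0]
opening: -0.0
grip_force: 5.7
```

Leaned about 0.8 s in the band. Backing off and lifting.

Request:
move_arm([
  [-0.04, 0, 0, 0, 0, 0, 0],
  [-0.08, 0, 0, 0, 0, 0, 0],
  [-0.14, 0, 0.02, 0, 0, 0, 0],
  [-0.17, 0, 0.1, 0, 0, 0, 0],
  [-0.17, 0, 0.3, 0, 0, 0, 0],
  [-0.17, 0, 0.55, 0, 0, 0, 0],
  [-0.17, 0, 0.8, 0, 0, 0, 0],
  [-0.17, 0, 0.8, 0, 0, 0, 0],
])

```text
time_s: 10.5
tool_pos: [0.398, -0.2488, 0.1099]
orientation: [180.0, -0.2, -1.7]
wrist_force: [0.7, -0.7, -0.1]
opening: -0.0001
grip_force: 0.0
```

```bash
python3 - <<'E'
from h import *
st=sense();print(st['tool_pos'],st['orientation'],st['joint_pos'],st['wrist_force'])
s=snapshot("scene");p=s['pixels']
cv2.imwrite('pics/s4.png',cv2.convertScaleAbs(cv2.resize(p[190:260,240:340],None,fx=8,fy=8,interpolation=cv2.INTER_CUBIC),alpha=1.3))
E
```

```text
[ 0.39802854 -0.24877071  0.10991848] [179.95070388  -0.22197474  -1.69064572] [ 11.37782925  43.86707373  25.09252298 123.46021003 -49.52318666
  22.81176113 -14.51880422] [ 0.67808205 -0.67125646 -0.1239682 ]
```

View pics/s4.png

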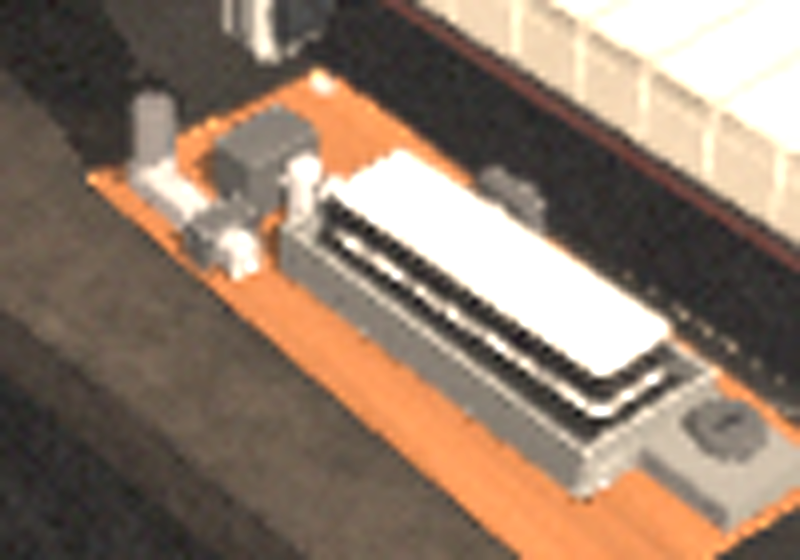

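The tray lies parallel to the board, the harmonica is in it, the bolt is still drawn back and its path is clear. I'll check the angle and the knob position numerically.

```bash
python3 - <<'E'
from h import *
import pickle
from scipy.optimize import least_squares
s=pickle.load(open('scene.pkl','rb'))
S=lambda U,V:((U+.5)/8-.5+240,(V+.5)/8-.5+190)
a=back(s,*S(283,232),.02);b=back(s,*S(585,448),.02);d=a-b;print(a,b,np.linalg.norm(d),'ang vs board',np.arctan2(-d[0],d[1])+.0575)
for U,V in[(152,97)]:print('knob top',back(s,*S(U,V),.036))
E
```

```text
[ 0.4208967  -0.22462212  0.02      ] [ 0.42234684 -0.33705249  0.02      ] 0.11243972491843723 ang vs board 0.07039742271341995
knob top [ 0.41923215 -0.1717092   0.036     ]
```

Reading error is a few hundredths of a rad. The rigid 12 N contact at TCP x 0.4119 gives about 0.03 rad, which is past the catch. Next, the far side of the knob.

Request:
move_arm([
  [0.04, 0.25, 0, 0, 0, -0.002, 0],
  [0.08, 0.5, 0, 0, 0, -0.004, 0],
  [0.13, 0.75, 0, 0, 0, -0.005, 0],
  [0.18, 1, 0, 0, 0, -0.005, 0],
  [0.18, 1, 0, 0, 0, -0.005, 0],
  [0.18, 1, -0.2, 0, 0, -0.005, 0],
  [0.18, 1, -0.3, 0, 0, -0.005, 0],
  [0.18, 1, -0.4, 0, 0, -0.005, 0],
  [0.18, 1, -0.4, 0, 0, -0.005, 0],
])

```text
time_s: 11.3
tool_pos: [0.4169, -0.1265, 0.0556]
orientation: [-179.7, 0.3, -3.5]
wrist_force: [-0.0, -0.2, -0.2]
opening: 0.0004
grip_force: 0.0
```

```bash
python3 - <<'E'
from h import *
st=sense();print(st['tool_pos'],st['orientation'],st['joint_pos'],st['wrist_force'])
s=snapshot("scene");p=s['pixels']
cv2.imwrite('pics/s5.png',cv2.convertScaleAbs(cv2.resize(p[170:250,220:330],None,fx=7,fy=7,interpolation=cv2.INTER_CUBIC),alpha=1.3))
E
```

```text
[ 0.41692187 -0.12653578  0.05559613] [-179.65097308    0.29503122   -3.49503784] [  6.49799997  47.29710378   7.50000831 129.28080556 -55.48859042
   7.05440445 -26.57686743] [-0.04090838 -0.24400406 -0.22588598]
```

View pics/s5.png

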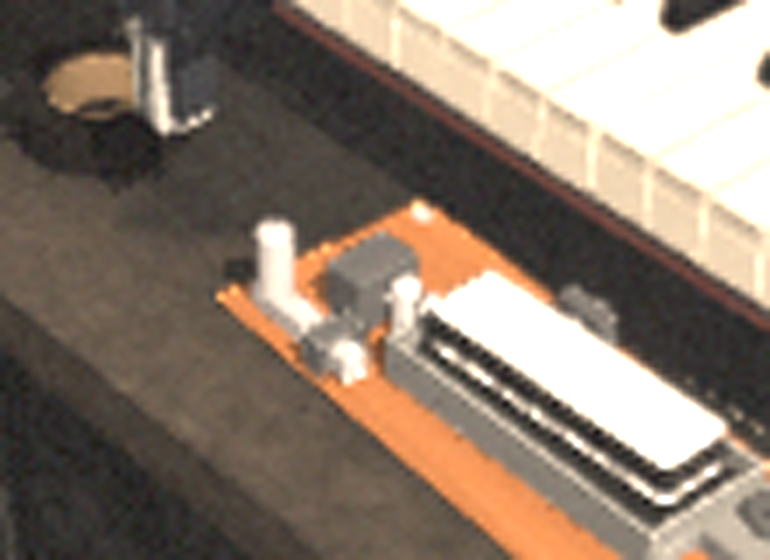

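Fingers are past the knob on its far side, clear of the tape. Lowering, slightly farther out because of the reach limit.

Request:
move_arm([
  [0.03, 0, -0.06, 0, 0, 0, 0],
  [0.04, 0, -0.12, 0, 0, 0, 0],
  [0.04, 0, -0.18, 0, 0, 0, 0],
  [0.04, 0, -0.24, 0, 0, 0, 0],
  [0.04, 0, -0.28, 0, 0, 0, 0],
  [0.04, 0, -0.28, 0, 0, 0, 0],
])

```text
time_s: 11.85
tool_pos: [0.4248, -0.1276, 0.0247]
orientation: [-179.7, 0.3, -3.5]
wrist_force: [-0.3, -0.5, 0.7]
opening: 0.0001
grip_force: 0.0
```

```bash
python3 - <<'E'
from h import *
st=sense();print(st['tool_pos'],st['orientation'],st['joint_pos'],st['wrist_force'])
E
```

```text
[ 0.42475789 -0.12763749  0.02466445] [-179.74566545    0.34503749   -3.49910366] [  9.45365363  50.9538713    2.43841955 128.09638237 -57.27496254
   2.49725719 -25.24629931] [-0.25927368 -0.50026131  0.66802334]
```

Request:
move_arm([
  [0, -0.03, 0, 0, 0, 0, 0],
  [-0.01, -0.06, 0, 0, 0, 0, 0],
  [-0.02, -0.09, 0, 0, 0, 0, 0],
  [-0.03, -0.12, 0, 0, 0, 0, 0],
  [-0.03, -0.15, 0, 0, 0, 0, 0],
  [-0.03, -0.15, 0, 0, 0, 0, 0],
])

```text
time_s: 12.35
tool_pos: [0.4204, -0.1467, 0.0252]
orientation: [-179.8, 0.3, -3.6]
wrist_force: [0.2, -0.7, 0.0]
opening: -0.0
grip_force: 0.0
```

Request:
move_arm([
  [0, -0.015, 0, 0, 0, 0, 0],
  [0, -0.03, 0, 0, 0, 0, 0],
  [0, -0.045, 0, 0, 0, 0, 0],
  [-0.01, -0.06, 0, 0, 0, 0, 0],
  [-0.01, -0.07, 0, 0, 0, 0, 0],
  [-0.01, -0.07, 0, 0, 0, 0, 0],
])

```text
time_s: 12.85
tool_pos: [0.4191, -0.154, 0.025]
orientation: [-179.7, 0.4, -3.5]
wrist_force: [-0.0, -0.3, -0.5]
opening: -0.0002
grip_force: 0.0
```

Request:
move_arm([
  [0, -0.01, 0, 0, 0, 0, 0],
  [0, -0.02, 0, 0, 0, 0, 0],
  [0, -0.03, 0, 0, 0, 0, 0],
  [0, -0.04, 0, 0, 0, 0, 0],
  [0, -0.05, 0, 0, 0, 0, 0],
  [0, -0.05, 0, 0, 0, 0, 0],
])

```text
time_s: 13.35
tool_pos: [0.4192, -0.1598, 0.0251]
orientation: [-179.7, 0.4, -3.5]
wrist_force: [0.2, 1.8, 1.1]
opening: -0.0002
grip_force: 1.0
```

Request:
move_arm([
  [0, -0.01, 0, 0, 0, 0, 0],
  [0, -0.02, 0, 0, 0, 0, 0],
  [0, -0.03, 0, 0, 0, 0, 0],
  [0, -0.04, 0, 0, 0, 0, 0],
  [0, -0.05, 0, 0, 0, 0, 0],
  [0, -0.05, 0, 0, 0, 0, 0],
])

```text
time_s: 13.85
tool_pos: [0.4192, -0.1662, 0.025]
orientation: [-179.7, 0.4, -3.5]
wrist_force: [-0.5, 0.2, -0.6]
opening: 0.0001
grip_force: 0.3
```

Request:
move_arm([
  [0, -0.01, 0, 0, 0, 0, 0],
  [0, -0.02, 0, 0, 0, 0, 0],
  [0, -0.03, 0, 0, 0, 0, 0],
  [0, -0.04, 0, 0, 0, 0, 0],
  [0, -0.05, 0, 0, 0, 0, 0],
  [0, -0.05, 0, 0, 0, 0, 0],
])

```text
time_s: 14.35
tool_pos: [0.4193, -0.1719, 0.025]
orientation: [-179.7, 0.4, -3.5]
wrist_force: [0.4, 1.8, 1.5]
opening: 0.0
grip_force: 1.1
```

Request:
move_arm([
  [0, -0.008, 0, 0, 0, 0, 0],
  [0, -0.016, 0, 0, 0, 0, 0],
  [0, -0.024, 0, 0, 0, 0, 0],
  [0, -0.024, 0, 0, 0, 0, 0],
])

```text
time_s: 14.68
tool_pos: [0.4192, -0.1724, 0.025]
orientation: [-179.5, 0.4, -3.4]
wrist_force: [0.3, 6.2, 3.5]
opening: -0.0003
grip_force: 3.4
```

Request:
move_arm([
  [0, -0.008, 0, 0, 0, 0, 0],
  [0, -0.014, 0, 0, 0, 0, 0],
  [0, -0.014, 0, 0, 0, 0, 0],
  [0, -0.014, 0, 0, 0, 0, 0],
])

```text
time_s: 15.02
tool_pos: [0.4192, -0.1726, 0.025]
orientation: [-179.3, 0.5, -3.3]
wrist_force: [0.3, 8.7, 2.9]
opening: 0.0
grip_force: 4.6
```

Request:
move_arm([
  [0, 0.05, 0, 0, 0, 0, 0],
  [0, 0.1, 0, 0, 0, 0, 0],
  [0, 0.2, 0, 0, 0, 0, 0],
  [0, 0.2, 0.2, 0, 0, 0, 0],
  [0, 0.2, 0.4, 0, 0, 0, 0],
  [0, 0.2, 0.7, 0, 0, 0, 0],
  [0, 0.2, 1, 0, 0, 0, 0],
  [0, 0.2, 1, 0, 0, 0, 0],
])

```text
time_s: 15.68
tool_pos: [0.4214, -0.154, 0.1496]
orientation: [180.0, -0.1, -3.5]
wrist_force: [-0.3, -1.0, -0.3]
opening: -0.0001
grip_force: 0.0
```

```bash
python3 - <<'E'
from h import *
st=sense();print(st['tool_pos'],st['wrist_force'])
s=snapshot("scene");p=s['pixels']
cv2.imwrite('pics/s6.png',cv2.convertScaleAbs(cv2.resize(p[190:260,240:340],None,fx=8,fy=8,interpolation=cv2.INTER_CUBIC),alpha=1.3))
E
```

```text
[ 0.42142712 -0.15400756  0.14961903] [-0.34630401 -1.03502613 -0.25327884]
```

View pics/s6.png

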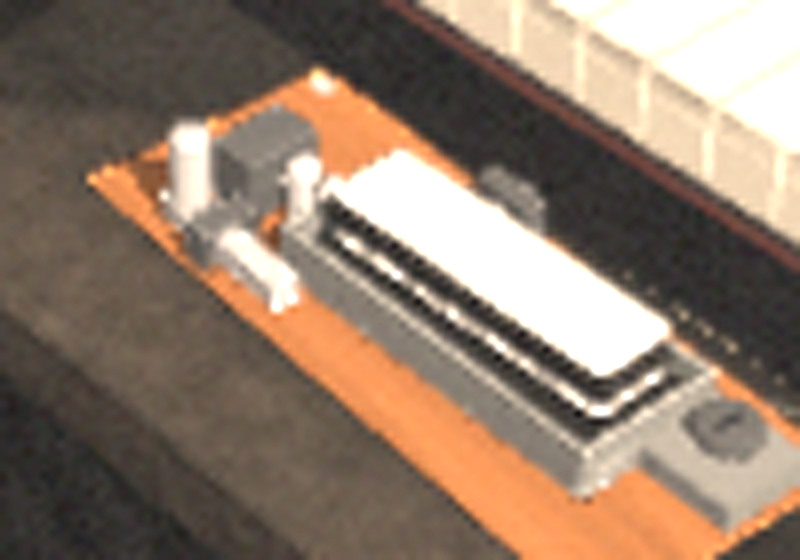

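The bolt bar now lies in front of the tray's front wall, with the knob moved from (152,97) to (190,127). I'll check the travel before handing in.

```bash
python3 - <<'E'
from h import *
import pickle
s=pickle.load(open('scene.pkl','rb'))
S=lambda U,V:((U+.5)/8-.5+240,(V+.5)/8-.5+190)
for A,B,z in[((152,97),(190,127),.036),((258,258),(298,292),.012)]:
    d=np.linalg.norm(back(s,*S(*A),z)-back(s,*S(*B),z));print(d)
E
```

```text
0.01725638079487189
0.017681856137074584
```

Too close to the limit for pixels read by hand, so I'll match the knob between the before and after pictures at sub-pixel level.

```bash
python3 - <<'E'
from h import *
import pickle
from scipy.optimize import minimize_scalar
def W(p,q=(.45824,-.35295,-.0575)):
    p=np.array(p)/1000;c,n=np.cos(q[2]),np.sin(q[2]);return [q[0]+c*p[0]-n*p[1],q[1]+n*p[0]+c*p[1],p[2]]
for n,dv in(('scene',0),('top',0)):
    s=pickle.load(open(n+'.pkl','rb'));s2=snapshot(n)
    a=cv2.resize(s['pixels'],None,fx=8,fy=8,interpolation=cv2.INTER_CUBIC);b=cv2.resize(s2['pixels'],None,fx=8,fy=8,interpolation=cv2.INTER_CUBIC)
    k0=proj(s,W((-52,178,31)));
    for hw in (3,4,5):
        x,y=np.round(k0*8).astype(int);h=hw*8
        t=a[y-h:y+h,x-h:x+h];R=96
        w=b[y-h-R:y+h+R,x-h-R:x+h+R];m=cv2.matchTemplate(w,t,cv2.TM_CCOEFF_NORMED);_,v,_,l=cv2.minMaxLoc(m)
        d=(np.array(l)-R)/8;e=proj(s,W((-52,158,31)))-k0
        print(n,hw,round(v,2),d,'20mm=',e,'mm',20*(d@e)/(e@e))
E
```

```text
scene 3 0.95 [4.625 3.875] 20mm= [5.37886643 4.43924807] mm 17.30267200937647
scene 4 0.95 [4.25 3.75] 20mm= [5.37886643 4.43924807] mm 16.245095094987402
scene 5 0.93 [4.25 3.75] 20mm= [5.37886643 4.43924807] mm 16.245095094987402
top 3 0.97 [6.375 0.5  ] 20mm= [7.57338576 0.27245636] mm 16.860951255539188
top 4 0.93 [6.25 0.5 ] 20mm= [7.57338576 0.27245636] mm 16.531274586506093
top 5 0.87 [6.  0.5] 20mm= [7.57338576 0.27245636] mm 15.8719212484399
```

Both views suggest about 17 mm, so it may have stopped short; the finger edge may have touched the catch block. I'll push again, shifted toward the front and slightly higher.

Request:
move_arm([
  [-0.05, -0.02, -0.2, 0, 0, 0, 0],
  [-0.05, -0.02, -0.4, 0, 0, 0, 0],
  [-0.05, -0.02, -0.6, 0, 0, 0, 0],
  [-0.05, -0.02, -0.8, 0, 0, 0, 0],
  [-0.05, -0.02, -0.95, 0, 0, 0, 0],
  [-0.05, -0.02, -1, 0, 0, 0, 0],
  [-0.05, -0.02, -1, 0, 0, 0, 0],
])

```text
time_s: 16.42
tool_pos: [0.4118, -0.1538, 0.0229]
orientation: [-179.5, 0.7, -3.4]
wrist_force: [-0.7, -0.9, 0.1]
opening: 0.0
grip_force: 0.0
```

Request:
move_arm([
  [0, -0.02, 0, 0, 0, 0, 0],
  [0, -0.04, 0, 0, 0, 0, 0],
  [0, -0.06, 0, 0, 0, 0, 0],
  [0, -0.08, 0, 0, 0, 0, 0],
  [0, -0.1, 0, 0, 0, 0, 0],
  [0, -0.11, 0, 0, 0, 0, 0],
  [0, -0.11, 0, 0, 0, 0, 0],
])

```text
time_s: 17.0
tool_pos: [0.4139, -0.1686, 0.0257]
orientation: [-179.8, 0.4, -3.5]
wrist_force: [-0.2, -0.5, -0.8]
opening: 0.0001
grip_force: 0.0
```

Request:
move_arm([
  [0, -0.01, 0.02, 0, 0, 0, 0],
  [0, -0.02, 0.025, 0, 0, 0, 0],
  [0, -0.03, 0.025, 0, 0, 0, 0],
  [0, -0.035, 0.025, 0, 0, 0, 0],
  [0, -0.035, 0.025, 0, 0, 0, 0],
])

```text
time_s: 17.42
tool_pos: [0.4137, -0.1724, 0.0284]
orientation: [-179.7, 0.4, -3.5]
wrist_force: [-0.4, 1.0, -0.3]
opening: -0.0
grip_force: 0.1
```

Request:
move_arm([
  [0, -0.01, 0, 0, 0, 0, 0],
  [0, -0.02, 0, 0, 0, 0, 0],
  [0, -0.025, 0, 0, 0, 0, 0],
  [0, -0.025, 0, 0, 0, 0, 0],
])

```text
time_s: 17.75
tool_pos: [0.4136, -0.1732, 0.0283]
orientation: [-179.5, 0.5, -3.4]
wrist_force: [1.2, 5.2, 1.0]
opening: -0.0001
grip_force: 2.5
```

Request:
move_arm([
  [0, -0.01, 0, 0, 0, 0, 0],
  [0, -0.02, 0, 0, 0, 0, 0],
  [0, -0.03, 0, 0, 0, 0, 0],
  [0, -0.03, 0, 0, 0, 0, 0],
  [0, -0.03, 0, 0, 0, 0, 0],
])

```text
time_s: 18.17
tool_pos: [0.4135, -0.1738, 0.0283]
orientation: [-179.2, 0.5, -3.2]
wrist_force: [0.3, 8.8, 1.9]
opening: -0.0
grip_force: 4.9
```

```bash
python3 - <<'E'
from h import *
import pickle
# finger vs knob centre by colour profile along bolt axis, old vs new
def W(p,q=(.45824,-.35295,-.0575)):
    p=np.array(p)/1000;c,n=np.cos(q[2]),np.sin(q[2]);return [q[0]+c*p[0]-n*p[1],q[1]+n*p[0]+c*p[1],p[2]]
st=sense();print(st['tool_pos'],st['wrist_force'])
s=pickle.load(open('scene.pkl','rb'));s2=snapshot('scene')
for nm,ss in(('old',s),('new',s2)):
    for x,z in((-52,33),(-52,29)):
        pr=[]
        for y in range(144,196,2):
            u,v=proj(ss,W((x,y,z)));pr.append(cv2.getRectSubPix(ss['pixels'],(1,1),(float(u),float(v)))[0,0].mean())
        print(nm,z,np.round(pr).astype(int).tolist())
E
```

```text
[ 0.41349532 -0.17376095  0.02828569] [0.2927128  8.8215506  1.94228056]
old 33 [69, 70, 69, 76, 89, 117, 131, 133, 136, 137, 151, 189, 195, 199, 205, 213, 213, 204, 195, 148, 82, 53, 50, 51, 54, 54]
old 29 [69, 70, 72, 78, 85, 92, 106, 126, 133, 137, 158, 184, 192, 199, 200, 198, 185, 178, 171, 151, 105, 74, 56, 48, 49, 51]
new 33 [75, 97, 121, 166, 198, 205, 213, 215, 208, 203, 172, 121, 74, 54, 58, 61, 61, 60, 69, 87, 118, 142, 174, 166, 134, 103]
new 29 [77, 98, 123, 163, 197, 198, 196, 190, 185, 185, 168, 147, 129, 77, 60, 57, 54, 55, 66, 90, 137, 168, 179, 171, 138, 109]
```

It feels rigid again at the same place. I'll press to about 14 N, under the 20 N limit, to see whether it's a true end stop.

Request:
move_arm([
  [0, -0.006, 0, 0, 0, 0, 0],
  [0, -0.012, 0, 0, 0, 0, 0],
  [0, -0.018, 0, 0, 0, 0, 0],
  [0, -0.018, 0, 0, 0, 0, 0],
  [0, -0.018, 0, 0, 0, 0, 0],
])

```text
time_s: 18.63
tool_pos: [0.4134, -0.1741, 0.0282]
orientation: [-179.0, 0.6, -3.1]
wrist_force: [1.3, 12.6, 3.9]
opening: -0.0001
grip_force: 6.4
```

Request:
move_arm([
  [0, -0.006, 0, 0, 0, 0, 0],
  [0, -0.012, 0, 0, 0, 0, 0],
  [0, -0.012, 0, 0, 0, 0, 0],
  [0, -0.012, 0, 0, 0, 0, 0],
])

```text
time_s: 18.97
tool_pos: [0.4134, -0.1742, 0.0282]
orientation: [-178.9, 0.6, -3.0]
wrist_force: [1.7, 14.9, 3.2]
opening: -0.0
grip_force: 7.4
```

Rigid at 15 N. Backing off and checking the knob's place against the board with the wrist camera.

Request:
move_arm([
  [0, 0.05, 0, 0, 0, 0, 0],
  [0, 0.1, 0, 0, 0, 0, 0],
  [0, 0.2, 0, 0, 0, 0, 0],
  [0, 0.2, 0.2, 0, 0, 0, 0],
  [0, 0.2, 0.4, 0, 0, 0, 0],
  [0, 0.2, 0.7, 0, 0, 0, 0],
  [0, 0.2, 1, 0, 0, 0, 0],
  [0, 0.2, 1, 0, 0, 0, 0],
  [0, 0.2, 1, 0, 0, 0, 0],
])

```text
time_s: 19.72
tool_pos: [0.4148, -0.159, 0.1499]
orientation: [-179.9, 0.2, -3.5]
wrist_force: [0.1, 0.0, -0.5]
opening: -0.0001
grip_force: 0.0
```

```bash
python3 - <<'E'
from h import *
def W(p,q=(.45824,-.35295,-.0575)):
    p=np.array(p)/1000;c,n=np.cos(q[2]),np.sin(q[2]);return [q[0]+c*p[0]-n*p[1],q[1]+n*p[0]+c*p[1],p[2]]
s=snapshot('wrist');K,R,t=cam(s);print(sense()['tool_pos'],'cam',-R.T@t,s['fx'])
for nm,p in(('knob158',(-52,158,36)),('knob178',(-52,178,36)),('cFL',(-62,195,3)),('cBL',(24,195,3)),('nose',(-14,140,11))):print(nm,proj(s,W(p)).round(1))
cv2.imwrite('wrist1.png',s['pixels'])
# rectify to board plane, 1 px = 1 mm : y 120..205 across, x -70..30 down
def rect(z):
    g=np.array([[proj(s,W((x,y,z))) for y in range(120,206)] for x in range(-70,31)],np.float32)
    return cv2.remap(s['pixels'],g[...,0],g[...,1],cv2.INTER_LINEAR)
b=rect(3).astype(int);o=b[...,2]-b[...,0]
print('orange R-B along y 180..205 at x=-10,10:',o[60,60:].tolist(),o[80,60:].tolist())
g=rect(36).mean(2).astype(int)
for x in(-58,-55,-52,-49,-46):print(x,g[x+70,20:72:2].tolist())
E
```

```text
[ 0.41407907 -0.15833251  0.14871684] cam [ 0.50016251 -0.1643052   0.2925108 ] 367.3226997931825
knob158 [319.4 198.8]
knob178 [292.2 198.9]
cFL [269.6 198.2]
cBL [268.8  89. ]
nose [341.1 141.3]
orange R-B along y 180..205 at x=-10,10: [66, 66, 66, 67, 66, 65, 70, 73, 93, 119, 123, 121, 121, 122, 123, 120, 92, 32, 11, 12, 15, 13, 14, 12, 13, 13] [118, 118, 119, 117, 116, 116, 115, 116, 117, 116, 116, 116, 115, 117, 118, 116, 84, 29, 14, 16, 16, 18, 18, 17, 17, 17]
-58 [61, 56, 55, 62, 59, 56, 56, 54, 57, 61, 57, 62, 57, 52, 58, 65, 64, 59, 56, 55, 54, 53, 51, 51, 53, 55]
-55 [60, 59, 60, 60, 56, 60, 59, 55, 82, 148, 159, 127, 51, 56, 61, 58, 60, 57, 58, 50, 52, 52, 51, 50, 55, 54]
-52 [61, 61, 81, 117, 111, 108, 99, 98, 220, 211, 204, 198, 176, 55, 49, 49, 54, 57, 59, 51, 51, 56, 50, 55, 56, 52]
-49 [105, 105, 103, 89, 90, 91, 87, 158, 222, 212, 203, 203, 181, 86, 99, 98, 96, 97, 97, 95, 87, 85, 85, 85, 86, 84]
-46 [208, 207, 177, 91, 90, 91, 89, 101, 191, 212, 211, 196, 113, 77, 122, 109, 116, 115, 114, 116, 115, 115, 114, 113, 115, 115]
```

The wrist camera puts the board's end edge at y 196.6 (nominal 195) and the knob centre at 159.5. Corrected, the knob is at 157.9, against 158 for fully across. Handing in.

```bash
python3 -c "
from cell import hand_in
print(hand_in())"
```

```text
the job is handed in; nothing more can be done
None
```

The tray was pushed past its catch and leaned on at about 12 N against its stop. The locking bolt was slid fully across (knob at 158 mm by the wrist camera), the harmonica was still in the tray at the last look, and the job is handed in with no verdict returned.

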